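# Load the piston and push the slide under the press

## Robot

A 6-joint arm with a two-finger parallel gripper is mounted at the origin on the work surface. World frame = base frame: x ahead of the robot, y to its left, z up, the work surface at z = 0. Lengths are in m, angles in rad, forces in N, time in s.
With the tool pointing down it reaches from about 0.35 to 0.975 m from the base axis. Payload 4.9 kg.
Tool frame: the origin (TCP) lies between the finger pads; the fingertips stand 14 mm ahead of it and the grasp point (between the pads) lies 5 mm behind it (manip.finger_overhang is the distance from the TCP to the fingertips, in m); z points along the fingers, y is the line along which they close (so a half turn about z gives the same grasp; the last joint's range is limited). The gripper opens to 85 mm and grips with 20 to 120 N. Pads are 22 mm wide; open, the fingers measure 114 mm over their backs; the gripper's body (76 mm by 85 mm) begins 54 mm behind the grasp point. The pads swing forward as they close: fully open they stand 13 mm farther back than shut.
Start: joints at [-1.299, 0.053, 1.613, -0, 1.476, -0.119], TCP at [0.238, -0.578, 0.245] pointing down, gripper open.
Joint ranges: [-3.01, 3.01], [-1.01, 2.22], [0.06, 2.58], [-1.02, 4.17], [0.09, 2.62], [-3.14, 3.14]. Speed limits (rad/s): [2.57, 2.57, 3.14, 3.14, 3.14, 3.14].

## Interface

Orientations are given as a unit quaternion [w, x, y, z].
In Python, from plant import manip, grab_frame gives the robot as it stands.
- The arm moves only by the tool servo_tool, never from a script. Its argument "deltas" is a list that holds one entry, the list of rows, each a list of 5 numbers: the opening in per cent of the stroke, from 0 (shut) to 100 (fully open), then the shift along the world's x, y, z in m, then the turn about the world's z in degrees. A call has exactly 8 rows; each row shifts and turns the commanded pose from where the row before left it; what a row does not reach is not made up. A row lasts 1/10 s, in which the tool goes at most 50 mm and 8.59 degrees, less where a joint would pass 70% of its speed; a pose out of reach is approached as far as the arm can. A call is refused whole if a number of a shift passes 0.05 or a number of a turn 8.59, either way. A call with a gripper value outside its range is refused whole. The fingers move at their own pace and stop on an object; the grip force is fixed at half the most. Time passes only in rows, so rows that do not move let the fingers close, or fill a call up. It gives the time, the measured TCP pose, the force, the opening and the grip force at its end, in the units of the state.
- manip.state(): the state, without advancing time (a new reading comes with each control period).
- grab_frame(name): name is "scene" or "top" or "wrist"; returns a dict with "pixels" (384x512x3 uint8, red, green, blue), "z_map" (384x512 float32, m along the optical axis (not along the pixel's ray), 0 where there is no reading), "fx", "fy", "cx", "cy" (pixels), "rvec" (rotation vector, rad) and "tvec" (3), from world to camera coordinates, as OpenCV has them; the wrist camera has in their place "T_tool_cam" (4x4, takes a point from camera to tool coordinates, whose origin is the TCP and whose axes are the flange's). Camera axes: x right, y down, z forward; pixel columns grow to the right and rows downward; lengths in m; the calibration is good to about 2 mm. A picture is of the moment at which its call begins: read the wrist's pose just before it.
- manip.job_done(): hands the job in; it is judged then, once.
The state is a dict: "time": time; "joint_pos": joint angles; "joint_vel": joint speeds; "joint_efforts": joint torques, N m; "tool_pos": TCP position; "tool_rot": TCP orientation; "contact_force": force on the tool from outside, world axes, zero at the start; "ft_torque": the same for the moment, N m; "gripper_width": opening from 0.0 (shut) to 1.0 (fully open); "grasp_force": force on a finger pad.
Only numpy, scipy, OpenCV 4.12 (cv2) and the standard library are available. Lean on these libraries where they do the work, as an engineer would, in place of code of your own. Each camera call takes 0.05 s, during which the arm holds its last target. There are 200 camera calls.

## Task

Load the bench press: nudge the loose piston that lies on top of the slide across the plate until it drops fully home into the slide's round recess, then push the slide all the way in under the press, up to its stop. Only push the piston: do not grip it, lift it or knock it off the slide. Leave everything else on the bench where it stands.

Things in the scene. Friction and masses are not known exactly. Their poses are not given: they have to be found in the camera images.
- piston_center (a point): centre (half-way up) of the loose piston: dark steel disc, 45 mm in diameter, 10 mm thick, about 0.11 kg, flat on the slide's top (deck) near the slide's outer end. Its z axis is the disc's axis. Bore and ports are only shallow marks. Pushed over the recess's edge it tips in and drops; fully home its top is flush with the deck and this point is 5 mm below nest
- nest (a point): centre of the mouth of the round recess (48 mm in diameter, 10 mm deep, flat floor) in the slide's deck, 60 mm above the bench. It moves with the slide, a bare aluminium plate 130 mm wide, 200 mm long, 26 mm thick, flat on top. The recess is on its centre line, 50 mm from the end nearest the press. Axes: z up; x across the slide; -y is the way the slide travels in under the press
- handle (a point): middle of the slide's bar handle: round bar 10 mm thick, 90 mm long across the slide, with a leg at each end, 35 mm outside the slide's outer end (185 mm from the recess's centre), centre line 47 mm above the bench. Moves with the slide; axes as nest. Below it, once the slide moves in, is the bed with two rails that reach 30 mm above the bench
- slide (a joint): travel of the slide in m: 0 is fully out, 0.150 is at its stop under the press ram; starts between 0 and 0.02. It takes about 4 N to move (more when fast), has no spring and stays where it is left
- press: four-pillar pneumatic bench press, fixed. Origin on the bench under the slide's centre line; -y is the way the slide travels in. The ram's axis is at y = -180 mm: around it a 215 x 165 mm head plate, 152 to 176 mm above the bench, on four 20 mm pillars, with a cylinder on top to 233 mm; the ram's underside is 112 mm high. With the slide fully out the recess is at y = -30 mm
- spare_piston: a second, identical piston lying flat on the bench on the robot's side of the slide; leave it alone. Origin: centre of its underside
- rod_guide: dark flanged bush, 42 mm wide and 24 mm high, standing on the bench on the robot's side of the slide; leave it alone. Origin: centre of its underside
- wrench: steel open-end wrench, 190 mm long, lying along the far side of the slide, on the bench; its origin is its middle; leave it alone
- pin_block: pale wooden block 55 x 85 x 45 mm with two short steel pins standing up to 42 mm out of its top, on the far side of the press; leave it alone. Origin: centre of its underside
- grease_pot: small white pot, 56 mm wide and 55 mm high, on the bench on the far side, near the slide's outer end; leave it alone. Origin: centre of its underside
- piston_bin: open whitish bin 170 x 230 x 85 mm full of dark pistons, at the left or right side of the bench; leave it alone. Origin: centre of its underside
- guide_bin: open whitish bin 170 x 230 x 85 mm full of rod guides, at the other side of the bench; leave it alone. Origin: centre of its underside
Not all that is in view belongs to the job. Leave any pink or purple look-alike of the part that bears piston_center alone.

How it is judged:
By the outcome, as a careful person would: the job done as asked, in the order asked, and still so for the second after the job is handed in, with the robot touching nothing.
It also fails if it takes over 54 s, if anything falls off the work surface, if the arm or the gripper's body presses on something with over 40 N, if the wrist force passes 120 N, or if a joint passes its speed limit or range.

## Working session

There is one attempt and no reset: what is moved stays moved. The work goes in short steps, Python scripts to look and compute and a tool call to move; the robot and the scene stay as the last step left them, time stands still between calls to the robot, and variables do not carry over. Pictures are saved under pics/ and viewed, at most 10 in all, crops included, and the job is handed in when it is done.

Besides the shell and the picture viewer there is one more tool, called in YAML: its name, and indented under it one key for each argument. servo_tool: Moves the arm, as the interface text tells. Its arguments: {"type":"object","properties":{"deltas":{"type":"array"}},"required":["deltas"]}

```bash
mkdir -p pics
cat > h.py <<'E'
import numpy as np,cv2
from plant import manip,grab_frame
def save(f,n,crop=None,s=1):
    p=f["pixels"][:,:,::-1]
    if crop: u0,v0,u1,v1=crop;p=p[v0:v1,u0:u1]
    cv2.imwrite("pics/"+n,cv2.resize(p,None,fx=s,fy=s,interpolation=cv2.INTER_CUBIC))
def world(f,u,v,z=None):
    R=cv2.Rodrigues(np.array(f["rvec"],float))[0];t=np.array(f["tvec"],float).ravel()
    r=np.array([(u-f["cx"])/f["fx"],(v-f["cy"])/f["fy"],1.])
    if z is None: return R.T@(r*f["z_map"][int(round(v)),int(round(u))]-t)
    c=-R.T@t;d=R.T@r
    return c+d*(z-c[2])/d[2]
E
python3 - <<'E'
from h import *
import pickle
for n in("top","scene"):
    f=grab_frame(n);pickle.dump(f,open(n+".pkl","wb"));save(f,n+"0.png",None,1.5)
E
```

```text
(no output)
```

View pics/top0.png

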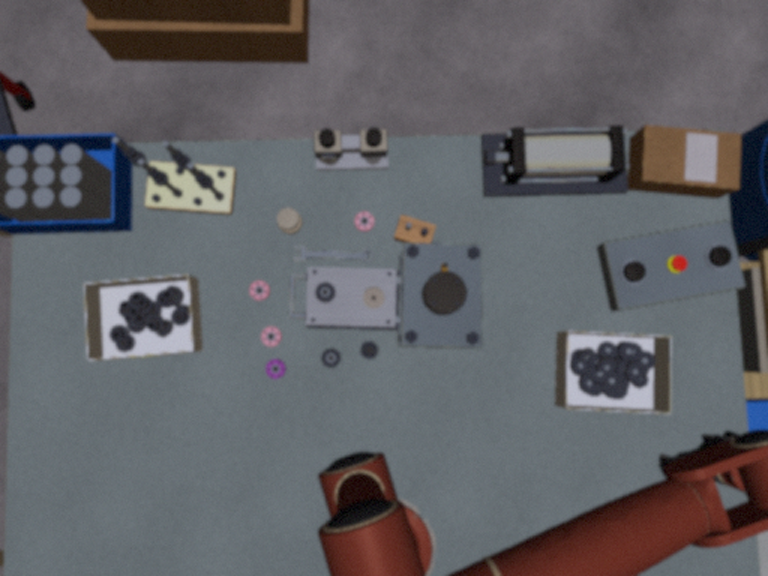

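View pics/scene0.png

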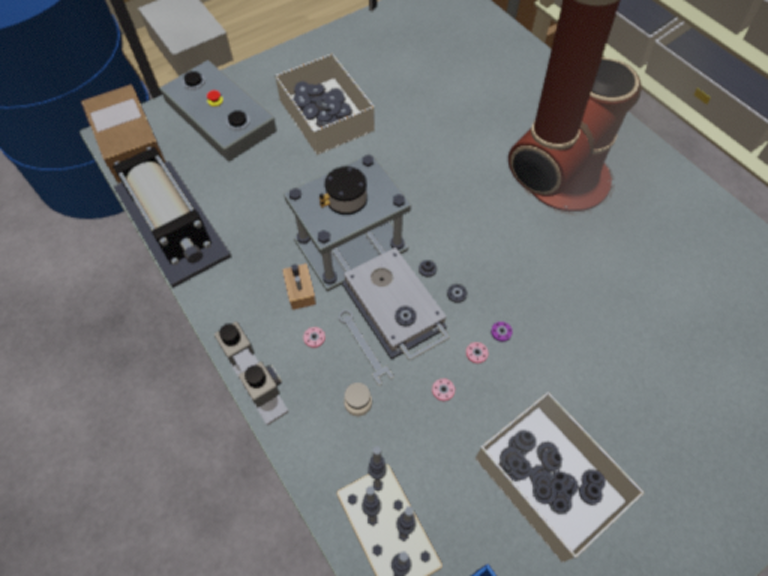

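The top view shows the dark disc on the slide at (325,292), the recess at (374,297), the handle at about (294,290) and the press at (443,292). Candidates for the piston are:
- the dark disc on the slide at (325,292)
- the dark disc on the bench at (331,357), which is the spare
- pink and purple rings at (259,290), (271,336), (276,369) and (364,220), which are decoys

Only the first is dark and on the deck, so it fits the description. I'll confirm it in a crop.

Run:
```python
from h import *
import pickle
f=pickle.load(open("top.pkl","rb"))
save(f,"crop0.png",(185,150,335,245),5)
for n,u,v,z in[("piston",325,292,.07),("nest",374,297,.06),("spare",331,357,.01),("guide",369,350,.024),("handle",294,290,.047),("press",443,294,.233)]:
    print(n,world(f,u/1.5,v/1.5,z).round(4),world(f,u/1.5,v/1.5).round(4))
print(f["fx"],manip.state()["tool_rot"],manip.finger_overhang)
```

```text
piston [0.576  0.1148 0.07  ] [0.576  0.1148 0.0698]
nest [0.5625 0.0059 0.06  ] [0.5635 0.0057 0.0477]
spare [0.4312 0.108  0.01  ] [0.4313 0.1077 0.0162]
guide [0.4446 0.0204 0.024 ] [0.4446 0.0204 0.0273]
handle [0.5847 0.1861 0.047 ] [0.589  0.191  0.0021]
press [ 0.5502 -0.1281  0.233 ] [ 0.5505 -0.1286  0.2293]
432.2351436298492 [-9.58494265e-04  9.80968215e-01  1.94166005e-01 -7.03848091e-05] 0.014
```

View pics/crop0.png

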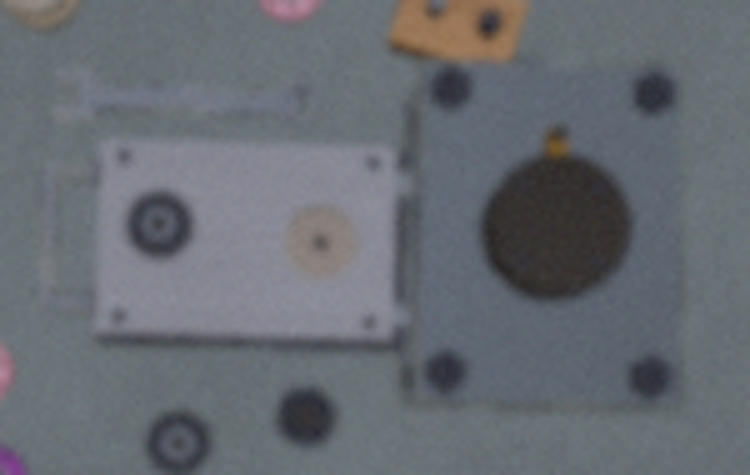

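The crop confirms it: the dark steel disc on the deck is at crop (160,224) and the recess at (320,241). The slide lies almost along world y. I'll start moving and refine from close by.

servo_tool:
  deltas:
    - [[25,0.015,0.045,0.01,8.4],[25,0.015,0.045,0.01,8.4],[25,0.015,0.048,0.01,8.4],[25,0.015,0.048,0.01,8.4],[25,0.015,0.048,0.01,8.4],[25,0.015,0.048,0,8.4],[25,0.015,0.048,0,8.4],[25,0.015,0.048,0,8.4]]

```text
time: 0.9
tool_pos: [0.3566, -0.2023, 0.2942]
tool_rot: [0.0, 0.708, 0.706, 0.0]
contact_force: [1.5, 0.1, 0.8]
gripper_width: 0.247
grasp_force: 0.0
```

servo_tool:
  deltas:
    - [[25,0.005,0.048,0,0],[25,0.005,0.048,0,0],[25,0.005,0.048,0,0],[25,0.005,0.048,0,0],[25,0.01,0.048,0,0],[25,0.01,0.048,0,0],[25,0.03,0.038,0,0],[25,0.03,0.038,0,0]]

```text
time: 1.7
tool_pos: [0.4568, 0.1621, 0.2944]
tool_rot: [0.0, 0.709, 0.705, 0.0]
contact_force: [0.4, -0.7, 0.8]
gripper_width: 0.252
grasp_force: 0.0
```

Run:
```python
from h import *
import pickle
f=pickle.load(open("top.pkl","rb"))
w=lambda a,b,z:world(f,185+a/5,150+b/5,z).round(4)
print("pist",w(160,224,.07),"nest",w(320,241,.06),"handle",w(47,235,.047))
c=[w(103,142,.06),w(393,147,.06),w(97,335,.06),w(390,343,.06)];print(c)
```

```text
pist [0.5755 0.1137 0.07  ] nest [0.5619 0.0071 0.06  ] handle [0.5723 0.1917 0.047 ]
[array([0.6331, 0.1515, 0.06  ]), array([ 0.6242, -0.0442,  0.06  ]), array([0.5031, 0.1581, 0.06  ]), array([ 0.492 , -0.0378,  0.06  ])]
```

servo_tool:
  deltas:
    - [[25,0.03,0.002,-0.01,-3.5],[25,0.03,0.002,-0.01,-3.5],[25,0.03,0,-0.01,0],[25,0.03,0,-0.02,0],[25,0.005,0,-0.03,0],[25,0,0,-0.03,0],[25,0,0,-0.02,0],[25,0,0,0,0]]

```text
time: 2.5
tool_pos: [0.5789, 0.1633, 0.1595]
tool_rot: [-0.002, 0.751, 0.66, -0.004]
contact_force: [-0.1, 0.1, -0.2]
gripper_width: 0.252
grasp_force: 0.0
```

Run:
```python
from h import *
import pickle
s=manip.state();f=grab_frame("wrist");pickle.dump((s,f),open("w1.pkl","wb"));save(f,"w1.png",None,1.5)
print(s["tool_pos"],s["tool_rot"],s["contact_force"])
```

```text
[0.57888004 0.1632565  0.15953659] [-0.00239787  0.7513209   0.659922   -0.00375472] [-0.07936801  0.12593527 -0.24169053]
```

View pics/w1.png

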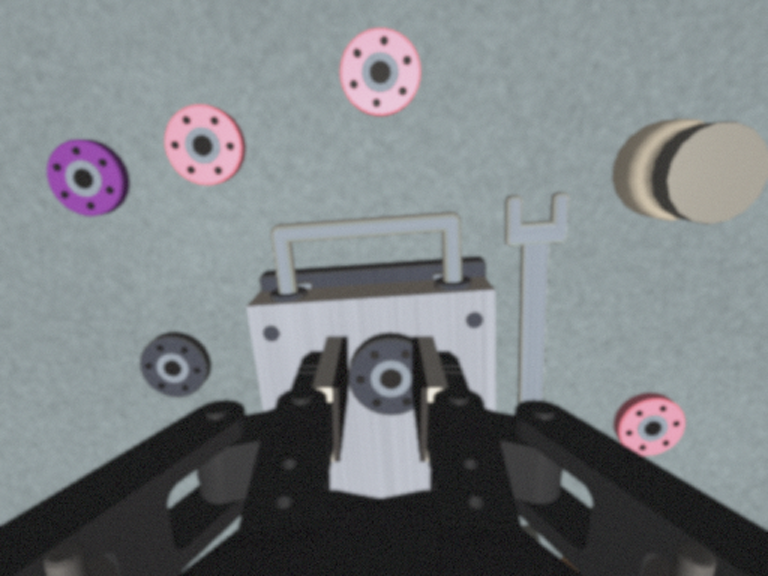

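The wrist view shows the piston at about (390,375), seen between the fingers. The handle bar is centred at (366,226), and the bench decoys and wrench are clear. I'll now work out positions from this view.

```bash
cat >> h.py <<'E'
from scipy.spatial.transform import Rotation as Ro
def wworld(s,f,u,v,z):
    w,x,y,q=s["tool_rot"];R=Ro.from_quat([x,y,q,w]).as_matrix();T=np.array(f["T_tool_cam"])
    d=R@T[:3,:3]@np.array([(u-f["cx"])/f["fx"],(v-f["cy"])/f["fy"],1.]);c=np.array(s["tool_pos"])+R@T[:3,3]
    return (c+d*(z-c[2])/d[2]).round(4)
E
python3 - <<'E'
from h import *
import pickle
s,f=pickle.load(open("w1.pkl","rb"))
g=lambda u,v,z:wworld(s,f,u/1.5,v/1.5,z)
print("pist",g(391,378,.07),"handle",g(282,231,.052),g(453,219,.052),"corners",g(248,306,.06),g(496,290,.06),"spare",g(172,368,.01))
print("yaw",Ro.from_quat(np.r_[s["tool_rot"][1:],s["tool_rot"][0]]).as_matrix().round(3).tolist())
E
```

```text
pist [0.5766 0.1163 0.07  ] handle [0.5299 0.1977 0.052 ] [0.6183 0.1926 0.052 ] corners [0.5066 0.1619 0.06  ] [0.6362 0.1543 0.06  ] spare [0.4292 0.1099 0.01  ]
yaw [[0.129, 0.992, -0.009], [0.992, -0.129, -0.001], [-0.002, -0.009, -1.0]]
```

servo_tool:
  deltas:
    - [[25,0.003,-0.0035,-0.03,0],[25,0,0,-0.03,0],[25,0,0,-0.015,0],[25,0,0,-0.004,0],[25,0,0,-0.002,0],[25,0,0,0,0],[25,0,0,0,0],[25,0,0,0,0]]

```text
time: 3.35
tool_pos: [0.5855, 0.1604, 0.0849]
tool_rot: [0.001, 0.751, 0.66, 0.001]
contact_force: [-0.6, -0.1, -0.6]
gripper_width: 0.249
grasp_force: 0.0
```

Run:
```python
from h import *
import pickle
s=manip.state();f=grab_frame("wrist");pickle.dump((s,f),open("w2.pkl","wb"));save(f,"w2.png",(150,180,390,360),3)
print(s["tool_pos"],s["contact_force"])
```

```text
[0.58550786 0.16038396 0.08491556] [-0.55753768 -0.0760108  -0.56503672]
```

View pics/w2.png

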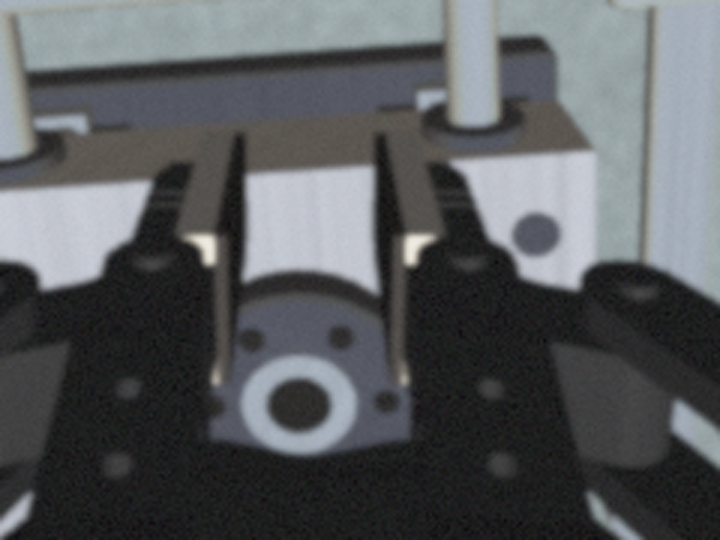

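The crop shows the fingers behind the piston, with its bore at (299,403) and the gap middle at about (307,·). I need to shift about 3.5 mm in -x, then go down slowly.

servo_tool:
  deltas:
    - [[25,-0.0035,0,-0.002,0],[25,0,0,-0.002,0],[25,0,0,-0.001,0],[25,0,0,-0.001,0],[25,0,0,-0.001,0],[25,0,0,-0.001,0],[25,0,0,0,0],[25,0,0,0,0]]

```text
time: 4.2
tool_pos: [0.5812, 0.1602, 0.0755]
tool_rot: [-0.0, 0.751, 0.66, -0.0]
contact_force: [0.3, -0.3, -0.5]
gripper_width: 0.25
grasp_force: 0.0
```

servo_tool:
  deltas:
    - [[25,0,0,-0.001,0],[25,0,0,0,0],[25,0,0,-0.001,0],[25,0,0,0,0],[25,0,0,-0.001,0],[25,0,0,0,0],[25,0,0,0,0],[25,0,0,0,0]]

```text
time: 5.0
tool_pos: [0.5814, 0.1602, 0.074]
tool_rot: [0.0, 0.751, 0.66, -0.0]
contact_force: [-4.4, -1.1, 8.7]
gripper_width: 0.249
grasp_force: 4.2
```

servo_tool:
  deltas:
    - [[25,0,0,0.003,0],[25,0,0,0,0],[25,-0.0005,-0.004,0,0],[25,-0.0005,-0.005,0,0],[25,-0.0008,-0.006,0,0],[25,-0.0009,-0.007,0,0],[25,-0.0009,-0.007,0,0],[25,-0.0009,-0.007,0,0]]

```text
time: 5.8
tool_pos: [0.5765, 0.1235, 0.0754]
tool_rot: [-0.0, 0.751, 0.66, -0.0]
contact_force: [-0.3, 0.4, -1.0]
gripper_width: 0.249
grasp_force: 0.2
```

servo_tool:
  deltas:
    - [[25,-0.0009,-0.007,0,0],[25,-0.0009,-0.007,0,0],[25,-0.0009,-0.007,0,0],[25,-0.0009,-0.007,0,0],[25,-0.0009,-0.007,0,0],[25,-0.0009,-0.007,0,0],[25,-0.0006,-0.005,0,0],[25,-0.0004,-0.003,0,0]]

```text
time: 6.6
tool_pos: [0.5703, 0.0737, 0.0756]
tool_rot: [0.0, 0.751, 0.66, 0.0]
contact_force: [-0.2, 0.7, -0.5]
gripper_width: 0.247
grasp_force: 0.3
```

Run:
```python
from h import *
import pickle
s=manip.state();f=grab_frame("wrist");pickle.dump((s,f),open("w3.pkl","wb"));save(f,"w3.png",(100,100,400,340),2)
t=grab_frame("scene");save(t,"s3.png",(190,140,330,250),5)
a=cv2.imread("pics/w3.png");b=cv2.resize(cv2.imread("pics/s3.png"),(600,471))
cv2.imwrite("pics/m3.png",cv2.resize(np.vstack([a,b]),None,fx=.63,fy=.63,interpolation=cv2.INTER_AREA))
print(s["tool_pos"],s["contact_force"])
```

```text
[0.57026702 0.07372131 0.07556959] [-0.16039159  0.66592268 -0.47275026]
```

View pics/m3.png

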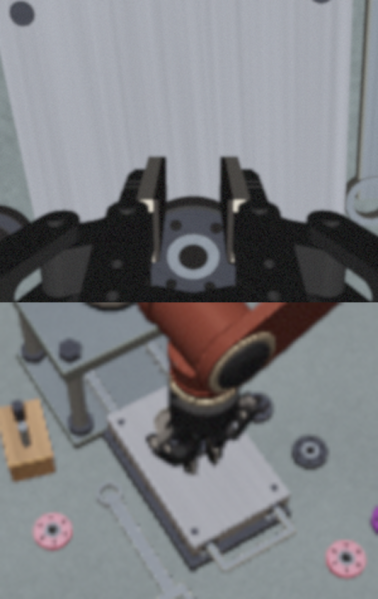

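The piston sits centred in the finger notch, with its bore at (192,257) in the montage. The slide and everything else have not moved.

Run:
```python
from h import *
import pickle
s,f=pickle.load(open("w3.pkl","rb"))
p=wworld(s,f,100+192/.63/2,100+257/.63/2,.07);print(p,p-np.array(s["tool_pos"]))
```

```text
[0.5645 0.0428 0.07  ] [-0.00576702 -0.03092131 -0.00556959]
```

servo_tool:
  deltas:
    - [[25,-0.0004,-0.005,0,0],[25,-0.0004,-0.005,0,0],[25,-0.0004,-0.005,0,0],[25,-0.0004,-0.004,0,0],[25,-0.0003,-0.003,0,0],[25,-0.0003,-0.003,0,0],[25,-0.0003,-0.002,0,0],[25,-0.0002,-0.002,0,0]]

```text
time: 7.5
tool_pos: [0.5677, 0.0451, 0.0757]
tool_rot: [0.0, 0.751, 0.66, 0.0]
contact_force: [0.1, 0.6, 0.4]
gripper_width: 0.251
grasp_force: 0.5
```

servo_tool:
  deltas:
    - [[25,-0.0001,-0.001,0,0],[25,-0.0001,-0.001,0,0],[25,-0.0001,-0.001,0,0],[25,-0.0001,-0.001,0,0],[25,-0.0001,-0.001,0,0],[25,0,0,0,0],[25,0,0,0,0],[25,0,0,0,0]]

```text
time: 8.3
tool_pos: [0.5671, 0.0402, 0.0755]
tool_rot: [0.0, 0.751, 0.66, -0.0]
contact_force: [-0.3, 0.5, -0.1]
gripper_width: 0.248
grasp_force: 0.0
```

Run:
```python
from h import *
import pickle
s=manip.state();f=grab_frame("wrist");pickle.dump((s,f),open("w4.pkl","wb"));save(f,"w4.png",(180,210,330,330),5)
print(s["tool_pos"],s["contact_force"])
```

```text
[0.56709902 0.04022998 0.07554744] [-0.30264186  0.47144527 -0.09766523]
```

View pics/w4.png

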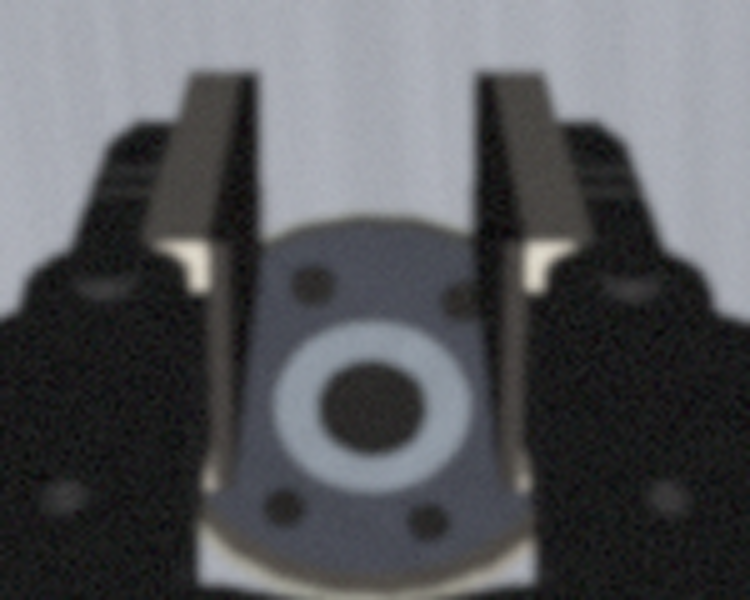

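The piston lies flat in the recess: a thin rim gap shows all round (outline bottom at about (370,580)) and no side wall is visible. I'll lift off, then verify by depth.

servo_tool:
  deltas:
    - [[25,0,0.001,0.01,0],[25,0,0.002,0.02,0],[25,0,0.01,0.03,0],[10,0.001,0.035,0.005,1],[0,0.002,0.04,0,1],[0,0.002,0.04,0,1],[0,0.002,0.04,0,1],[0,0.001,0.02,0,0]]

```text
time: 9.15
tool_pos: [0.5751, 0.2313, 0.1417]
tool_rot: [0.0, 0.727, 0.687, 0.001]
contact_force: [0.3, -0.5, 0.0]
gripper_width: -0.003
grasp_force: 0.0
```

Run:
```python
from h import *
s=manip.state();print(s["tool_pos"],s["gripper_width"])
f=grab_frame("top");save(f,"top5.png",(185,150,335,245),5)
for u,v in[(249,198),(246,198),(252,198),(249,195),(249,201),(238,198),(260,198),(230,194)]:print(u,v,world(f,u,v).round(4))
```

```text
[0.57508386 0.23126176 0.14170919] -0.002889072680028274
249 198 [0.5627 0.007  0.0587]
246 198 [0.5626 0.0172 0.0625]
252 198 [ 0.5627 -0.0031  0.0554]
249 195 [0.5726 0.0068 0.0607]
249 201 [0.5521 0.0074 0.0643]
238 198 [0.563  0.044  0.0673]
260 198 [ 0.5618 -0.0301  0.0566]
230 194 [0.5784 0.0707 0.0543]
```

View pics/top5.png

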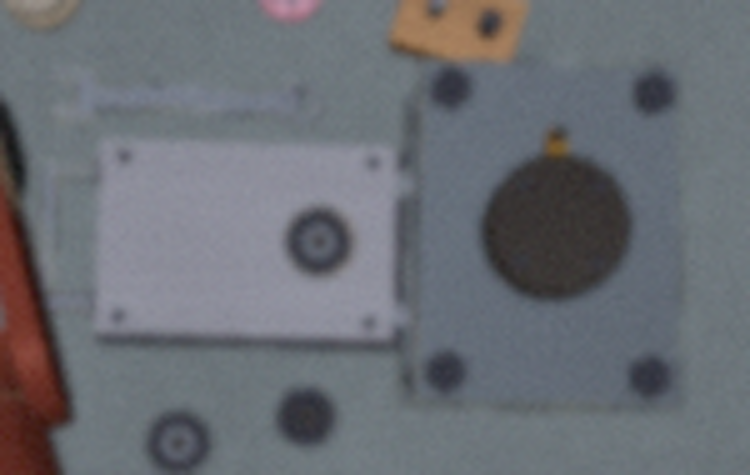

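The piston is centred in the recess at crop (319,241). Its top reads about 60 mm, flush with the deck, and the slide has not moved. Next I'll go down behind the handle.

servo_tool:
  deltas:
    - [[0,0,0,-0.03,0],[0,0,0,-0.03,0],[0,0,0,-0.02,0],[0,0,0,-0.01,0],[0,0,0,0,0],[0,0,-0.005,0,0],[0,0,-0.005,0,0],[0,0,-0.004,0,0]]

```text
time: 10.0
tool_pos: [0.5762, 0.2138, 0.0522]
tool_rot: [0.001, 0.728, 0.686, 0.001]
contact_force: [0.4, -0.4, 0.3]
gripper_width: -0.001
grasp_force: 0.0
```

servo_tool:
  deltas:
    - [[0,0,-0.003,0,0],[0,0,-0.003,0,0],[0,0,-0.003,0,0],[0,0,-0.003,0,0],[0,0,-0.003,0,0],[0,0,-0.004,0,0],[0,-0.0003,-0.005,0,0],[0,-0.0003,-0.005,0,0]]

```text
time: 10.8
tool_pos: [0.5746, 0.185, 0.0508]
tool_rot: [0.0, 0.728, 0.686, 0.0]
contact_force: [-1.4, 3.6, 3.3]
gripper_width: -0.001
grasp_force: 2.2
```

servo_tool:
  deltas:
    - [[0,-0.0004,-0.007,0,0],[0,-0.0005,-0.008,0,0],[0,-0.0005,-0.008,0,0],[0,-0.0005,-0.008,0,0],[0,-0.0005,-0.008,0,0],[0,-0.0005,-0.008,0,0],[0,-0.0005,-0.008,0,0],[0,-0.0005,-0.008,0,0]]

```text
time: 11.6
tool_pos: [0.571, 0.1215, 0.0508]
tool_rot: [0.0, 0.728, 0.686, 0.0]
contact_force: [2.4, 4.6, 3.4]
gripper_width: 0.002
grasp_force: 2.3
```

servo_tool:
  deltas:
    - [[0,-0.0005,-0.008,0,0],[0,-0.0005,-0.008,0,0],[0,-0.0005,-0.008,0,0],[0,-0.0005,-0.008,0,0],[0,-0.0003,-0.005,0,0],[0,-0.0002,-0.004,0,0],[0,-0.0002,-0.003,0,0],[0,-0.0001,-0.002,0,0]]

```text
time: 12.4
tool_pos: [0.5678, 0.076, 0.0505]
tool_rot: [0.0, 0.728, 0.686, 0.0]
contact_force: [2.8, 3.5, 1.6]
gripper_width: 0.005
grasp_force: 2.1
```

Now I'll creep to the stop, watching the force.

servo_tool:
  deltas:
    - [[0,-0.0001,-0.002,0,0],[0,-0.0001,-0.002,0,0],[0,-0.0001,-0.002,0,0],[0,-0.0001,-0.002,0,0],[0,-0.0001,-0.0015,0,0],[0,0,-0.001,0,0],[0,0,-0.001,0,0],[0,0,-0.001,0,0]]

```text
time: 13.2
tool_pos: [0.5674, 0.0683, 0.0507]
tool_rot: [-0.003, 0.728, 0.685, 0.004]
contact_force: [4.4, 23.3, 1.5]
gripper_width: -0.006
grasp_force: 11.4
```

Force has risen to 23 N with the slide stationary, which fits the stop. I'll add one small extra push to confirm, then back away.

servo_tool:
  deltas:
    - [[0,0,-0.001,0,0],[0,0,0,0,0],[0,0,0,0,0],[0,0,0,0,0],[0,0,0,0,0],[0,0,0,0,0],[0,0,0,0,0],[0,0,0,0,0]]

```text
time: 14.0
tool_pos: [0.5674, 0.0683, 0.0507]
tool_rot: [-0.004, 0.728, 0.685, 0.004]
contact_force: [5.0, 24.0, 1.1]
gripper_width: 0.003
grasp_force: 11.8
```

servo_tool:
  deltas:
    - [[0,0,0.01,0,0],[0,0.001,0.02,0,0],[0,0.001,0.03,0,0],[0,0,0.03,0.02,0],[0,0,0.02,0.03,0],[0,0,0.01,0.03,0],[0,0,0.01,0.03,0],[0,0,0,0,0]]

```text
time: 14.8
tool_pos: [0.5712, 0.1933, 0.1651]
tool_rot: [0.002, 0.727, 0.686, 0.002]
contact_force: [0.7, -1.2, -0.3]
gripper_width: -0.006
grasp_force: 0.0
```

Run:
```python
from h import *
s=manip.state();print(s["tool_pos"],s["contact_force"])
f=grab_frame("top");g=grab_frame("scene")
save(f,"a.png",(185,150,335,245),4);save(g,"b.png",(180,100,330,250),4)
a=cv2.imread("pics/a.png");b=cv2.imread("pics/b.png");b=cv2.resize(b,None,fx=.0+380/b.shape[0],fy=380/b.shape[0])
cv2.imwrite("pics/fin.png",cv2.resize(np.hstack([a,b]),(784,304)))
w=lambda a,b,z:world(f,185+a/5,150+b/5,z).round(4)
print("ram",w(557,226,.233),[w(*q,.176) for q in((450,88),(652,93),(445,371),(650,377))])
```

```text
[0.57121791 0.19325598 0.16513155] [ 0.71651761 -1.23374312 -0.27902642]
ram [ 0.5525 -0.1314  0.233 ] [array([ 0.6457, -0.0752,  0.176 ]), array([ 0.6391, -0.2013,  0.176 ]), array([ 0.4698, -0.0658,  0.176 ]), array([ 0.4623, -0.1922,  0.176 ])]
```

View pics/fin.png

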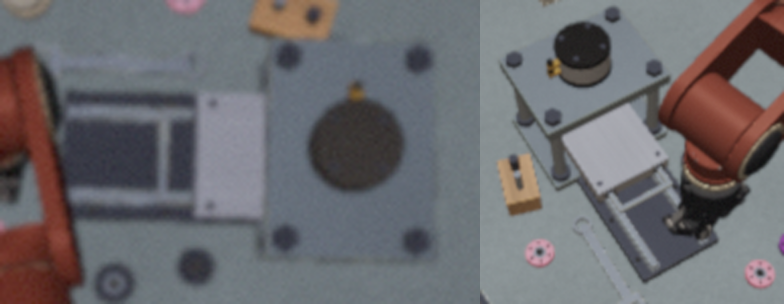

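The slide is in under the press. Its outer edge is at y≈0.017, so the nest is at y≈-0.133, level with the ram axis (-0.132). The stop was felt, and the other objects I can see have not moved.

```bash
python3 -c "
from plant import manip
print(manip.job_done())"
```

```text
the job is handed in; nothing more can be done
None
```

The piston is home and flush in the recess, the slide is pushed in to its stop under the ram, and I handed the job in at about 15 s (no verdict was shown).

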